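# Set the sine plate on its middle block

### The job

Set the sine plate on the bench to its middle angle: of the three square steel setting blocks (low, middle and tall), stand the middle-height one upright in the centre of the bright raised pad on the base, then push the propped-up plate down until its roller rests on top of that block. Leave it resting there by itself.

Things in the scene. Friction and masses are not known exactly. Their poses are not given: they have to be found in the camera images.
- block_mid: The middle-height of three loose plain steel blocks: 40 x 40 mm footprint, 50 mm tall (the others: same footprint, 25 and 75 mm tall), about 0.6 kg, standing upright at the start. Origin: centre of its underside, z up; x and y are normal to its side faces.
- pad (a point): Centre of the top face of the bright 76 x 76 mm pad, 20 mm above the bench, on the sine plate's fixed dark steel base (220 x 120 x 16 mm). z up; x runs along the base towards the hinge, y is parallel to the hinge axis, which lies 162.5 mm from here along +x and 10 mm higher. The pad is open from above while the plate is steep.
- press (a point): Point to push, on the upper face of the hinged plate (aluminium slab 185 x 90 x 12 mm) near its free end: 160 mm from the hinge axis along the plate and 18 mm off the hinge-to-roller line; the slab ends 25 mm beyond, about 0.2 m above the bench at the start. z: normal of the upper face; x: along the plate to the hinge. A 20 mm steel roller crosses the underside, 170 mm from the hinge axis.
- plate (a joint): Tilt of the plate (rad): 0 level, roller on the bare pad; grows as the free end rises; 1.0 to 1.15 at the start; on the middle block 0.30, low 0.15, tall 0.46. The hinge is stiff: a steep plate stays put and takes 3 to 12 N of downward push near its free end to move; below about 0.75 rad it sinks slowly by its own weight.
Things that resemble listed ones, but are neither listed nor needed, are in the scene too. Leave any purple or red look-alike of the block_mid alone.

How it is judged:
At the end, for the whole second after the job is handed in: The middle block stands upright (within 10 degrees) on the pad, its centre within 18 mm of the pad's centre, and the plate rests on it: tilt between 0.255 and 0.335 rad, everything at rest (horizontal distance between block_mid and pad below 0.018 m and z of block_mid in the frame of pad between -0.005 and 0.005 m and angle between block_mid's own z axis and vertical below 0.17 rad and value of joint plate between 0.255 and 0.335 rad and linear speed of block_mid below 0.02 m/s); the robot touches nothing.
It also fails if it takes over 64 s, if anything falls off the work surface, if the arm or the gripper's body presses on something with over 40 N, if the wrist force passes 120 N, or if a joint passes its speed limit or range.

### The arm

A 7-joint arm with a two-finger parallel gripper is mounted at the origin on the work surface. World frame = base frame: x ahead of the robot, y to its left, z up, the work surface at z = 0. Lengths are in m, angles in rad, forces in N, time in s.
With the tool pointing down it reaches from about 0.4 to 0.925 m from the base axis. Payload 4.1 kg.
Tool frame: the origin (TCP) lies midway between the tips of the shut fingers; the grasp point (between the pads) lies 19 mm behind it; z points along the fingers, y is the line along which they close (so a half turn about z gives the same grasp; the last joint's range is limited). The gripper opens to 85 mm and grips with 20 to 120 N. Pads are 22 mm wide; open, the fingers measure 114 mm over their backs; the gripper's body (76 mm by 85 mm) begins 54 mm behind the grasp point. The pads swing forward as they close: fully open they stand 13 mm farther back than shut.
Start: joints at [-1.329, 0.398, 0.045, 1.537, -0.019, 1.207, -0.051], TCP at [0.217, 0.613, 0.231] pointing down, gripper open.
Joint ranges: [-2.82, 2.82], [-0.49, 2.23], [-1.37, 1.46], [0, 2.46], [-1.36, 4.5], [0.23, 2], [-2.94, 2.94]. Speed limits (rad/s): [2.57, 2.57, 3.14, 3.14, 3.14, 3.14, 3.14].

### API

Orientations are given as a unit quaternion [x, y, z, w].
In Python, from rig import arm gives the robot as it stands. The module is installed in compiled form; this text tells all that it offers. Calls block until the motion is done:
- arm.movep(position, orientation): joint-space move of the TCP to a pose.
- arm.move_linear(position, frame=None, velocity=0.15): straight line of the TCP; frame=None keeps the orientation; velocity is the mean speed in m/s.
- arm.move_j(angles): joint-space move.
- arm.command_gripper(opening, grip_force=None): finger opening in m; grip_force is the grip in N (None keeps the last); returns when the fingers have stopped.
- arm.hold(seconds).
- arm.inverse_kinematics(position, orientation): joint angles nearest the present ones, or None.
- arm.state(): the state.
- arm.snapshot(name): name is "scene" or "top" or "wrist"; returns (picture, depth): 384x512x3 uint8, red, green, blue; 384x512 float32, m along the optical axis (not along the pixel's ray), 0 where there is no reading.
- arm.calibration(name): a dict with "fovy" (degrees; the focal length in pixels is half the picture's height over the tangent of half this angle, whatever the lens; pixels are square), "cx", "cy" (the principal point, pixels), "D" ([k1, k2, p1, p2, k3] as OpenCV has them; the pictures are not rectified), "R" (3x3) and "t" (3): a world point X has camera coordinates R X + t; the wrist camera has in their place "T_tool_cam" (4x4, takes a point from camera to tool coordinates, whose origin is the TCP and whose axes are the flange's). Camera axes: x right, y down, z forward; pixel columns grow to the right and rows downward; lengths in m; the calibration is good to about 2 mm. A picture is of the moment at which its call begins: read the wrist's pose just before it. calibration takes no time and is no camera call.
A pose or a line that the arm cannot do raises arm.MotionError and nothing moves.
- arm.close_job(): hands the job in; it is judged then, once.
Trained networks look in the newest picture that a camera, given by its name, has taken for a name from the list of things; names that differ only in an ending like _2 or _b are one class to them, and where a whole thing is asked for, a point or a joint stands for the part that bears it (a point fixed in the world has none). Each returns a list of dicts, best first, with "conf" (0 to 1); they miss things now and then, are a little off and sometimes report something else, mostly with a low value. They report only what shows in the picture. A call takes as long as a camera call. They do not tell look-alikes from the thing itself.
- arm.recognise(camera, thing): "location" ([column, row] in pixels, amid what is visible of it).
The state is a dict: "clock": time; "joints": joint angles; "qd": joint speeds; "tau": joint torques, N m; "position": TCP position; "tool_rot": TCP orientation; "contact_force": force on the tool from outside, world axes, zero at the start; "torque": the same for the moment, N m; "opening": finger opening in m; "grip_force": force on a finger pad.
Only numpy, scipy, OpenCV 4.12 (cv2) and the standard library are available. Lean on these libraries where they do the work, as an engineer would, in place of code of your own. Each camera call takes 0.05 s, during which the arm holds its last target. There are 200 camera calls.

## Working session

There is one attempt and no reset: what is moved stays moved. The work goes in short steps, each a Python script; the robot and the scene stay as the last script left them, time stands still between calls to the robot, and variables do not carry over. Pictures are saved under pics/ and viewed, at most 10 in all, crops included, and the job is handed in when it is done.

```bash
mkdir -p pics
cat > h.py <<'E'
from rig import arm
import numpy as np, cv2
from scipy.spatial.transform import Rotation as Ro
def cam(name):
    c=arm.calibration(name); f=192/np.tan(np.radians(c["fovy"])/2)
    K=np.array([[f,0,c["cx"]],[0,f,c["cy"]],[0,0,1]]); 
    return c,K,np.array(c["D"],float)
def pose(st=None):
    st=st or arm.state(); r=np.array(st["tool_rot"]); 
    T=np.eye(4); T[:3,:3]=Ro.from_quat(r).as_matrix() if r.size==4 else r; T[:3,3]=st["position"]; return T
def cam2world(name,Tt=None):
    c,K,D=cam(name)
    if name=="wrist": return Tt@np.array(c["T_tool_cam"])
    T=np.eye(4); R=np.array(c["R"]); T[:3,:3]=R.T; T[:3,3]=-R.T@np.array(c["t"]); return T
def cloud(name,depth,Tt=None):
    c,K,D=cam(name); u,v=np.meshgrid(np.arange(512.),np.arange(384.))
    n=cv2.undistortPoints(np.stack([u,v],-1).reshape(-1,1,2),K,D).reshape(384,512,2)
    P=np.dstack([n*depth[...,None],depth]); T=cam2world(name,Tt)
    W=P@T[:3,:3].T+T[:3,3]; W[depth<=0]=np.nan; return W
def snap(name):
    Tt=pose(); p,d=arm.snapshot(name); return p,cloud(name,d,Tt)
E
python3 - <<'E'
from h import *
s=arm.state(); print({k:np.round(v,3) for k,v in s.items()})
ims=[]
for n in ["scene","top"]:
    p,W=snap(n); np.save(f"{n}.npy",W); np.save(f"{n}_p.npy",p); cv2.imwrite(f"pics/{n}0.png",p[...,::-1])
    for t in ["block_mid","pad","press","plate"]:
        for r in arm.recognise(n,t):
            c,q=np.round(r["location"]).astype(int); print(n,t,round(r["conf"],2),c,q,np.round(W[q,c],3))
E
```

```text
{'clock': np.float64(0.0), 'joints': array([-1.329,  0.399,  0.045,  1.538, -0.019,  1.207, -0.051]), 'qd': array([-0.001,  0.001,  0.001, -0.002,  0.002,  0.001, -0.002]), 'tau': array([-1.0000e-03, -4.7512e+01,  1.3650e+00, -2.5422e+01,  1.2000e-02,
        9.0000e-03, -0.0000e+00]), 'position': array([0.217, 0.612, 0.23 ]), 'tool_rot': array([ 0.17 ,  0.986, -0.001, -0.   ]), 'contact_force': array([-0.154, -0.065,  0.448]), 'torque': array([ 0.039,  0.004, -0.018]), 'grip_force': np.float64(0.0), 'opening': np.float64(0.085)}
scene block_mid 0.96 244 179 [ 0.487 -0.064  0.033]
scene block_mid 0.95 204 172 [ 0.561 -0.124  0.037]
scene block_mid 0.93 215 199 [ 0.577 -0.017  0.048]
scene block_mid 0.75 285 173 [ 0.401 -0.027  0.047]
scene block_mid 0.59 293 147 [ 0.326 -0.117  0.037]
scene pad 0.87 307 248 [0.459 0.165 0.016]
scene press 0.9 326 208 [0.466 0.212 0.17 ]
scene plate 0.83 327 208 [0.463 0.211 0.168]
top block_mid 0.9 266 250 [ 0.389 -0.049  0.051]
top block_mid 0.84 289 209 [ 0.471 -0.086  0.05 ]
top block_mid 0.79 318 168 [ 0.556 -0.136  0.048]
top block_mid 0.7 263 167 [ 0.549 -0.03   0.049]
top block_mid 0.63 307 292 [ 0.319 -0.13   0.05 ]
top pad 0.59 161 196 [0.45  0.134 0.179]
top press 0.96 142 211 [0.429 0.172 0.135]
top plate 0.83 142 210 [0.431 0.172 0.136]
top plate 0.41 159 197 [0.449 0.138 0.176]
```

Run:
```python
import numpy as np,cv2
a=np.load("scene_p.npy")[120:300,150:400];b=np.load("top_p.npy")[120:320,90:350]
a=cv2.resize(a,None,fx=3,fy=3);b=cv2.resize(b,None,fx=3,fy=3)
cv2.imwrite("pics/a.png",a[...,::-1]);cv2.imwrite("pics/b.png",b[...,::-1])
```

```text
(no output)
```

View pics/a.png

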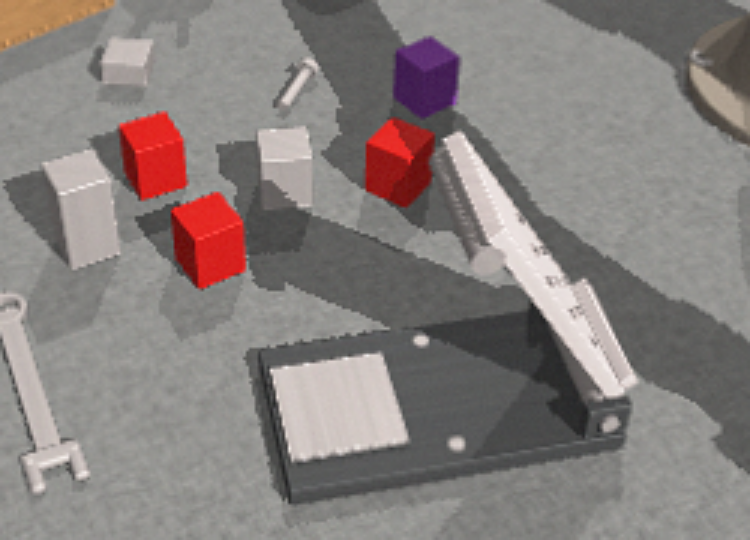

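View pics/b.png

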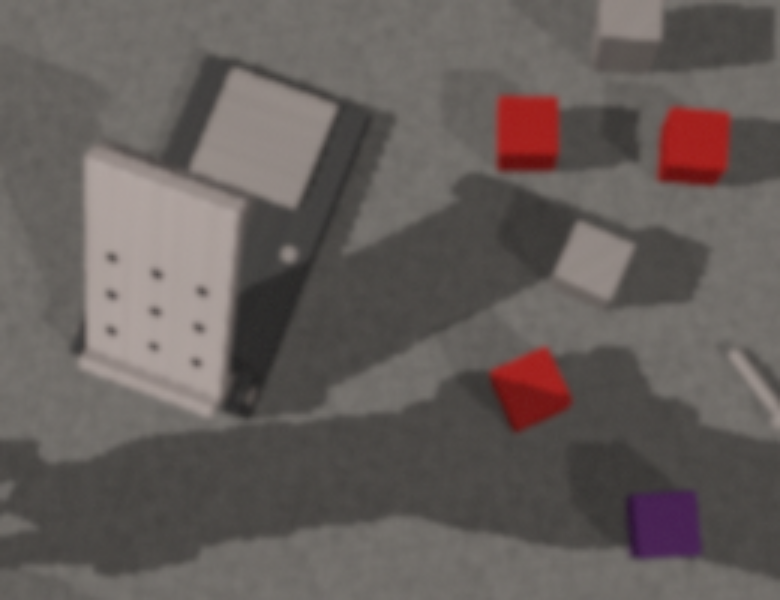

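The only steel block with its top at 0.05 m is the one at crop b (595,262), about (0.471,-0.086). The red and purple ones are decoys. The pad's corners are visible in both views. I'll refine the pad and block poses and plan.

```bash
cat >> h.py <<'E'
def ray(name,uv,z,Tt=None):
    c,K,D=cam(name); uv=np.array(uv,float).reshape(-1,1,2)
    n=cv2.undistortPoints(uv,K,D).reshape(-1,2); T=cam2world(name,Tt)
    d=np.c_[n,np.ones(len(n))]@T[:3,:3].T; o=T[:3,3]
    return o+d*((z-o[2])/d[:,2])[:,None]
E
python3 - <<'E'
from h import *
def rep(l,P):
    e=np.roll(P,-1,0)-P; print(l,np.round(P.mean(0),4),"edges",np.round(np.linalg.norm(e,axis=1),4),"ang",np.round(np.degrees(np.arctan2(e[:,1],e[:,0])),1))
A=lambda q:np.array(q)/3+[150,120]-.33
B=lambda q:np.array(q)/3+[90,120]-.33
rep("pad scene",ray("scene",A([(270,370),(380,352),(408,443),(295,460)]),.02))
rep("pad top",ray("top",B([(235,68),(338,103),(293,207),(190,165)]),.02))
rep("blk top",ray("top",B([(577,220),(636,244),(608,302),(553,273)]),.05))
rep("blk scene",ray("scene",A([(257,130),(304,127),(312,157),(264,160)]),.05))
# cloud checks
for n in ["scene","top"]:
    W=np.load(n+".npy"); p=np.load(n+"_p.npy").astype(int)
    m=(abs(W[...,0]-.471)<.04)&(abs(W[...,1]+.083)<.04)&(W[...,2]>.042)&(W[...,2]<.06)
    print(n,"block top",m.sum(),np.round(np.median(W[m],0),4))
W=np.load("top.npy"); q=[(100,160),(230,215),(215,390),(95,345)]
m=np.zeros((384,512),np.uint8); cv2.fillPoly(m,[B(q).round().astype(int)],1)
P=W[(m>0)&(W[...,2]>.03)]; c=np.median(P,0); _,_,V=np.linalg.svd(P-c); n=V[2]*np.sign(V[2][2])
print("plate n",n,"tilt",np.arccos(n[2]),"yaw",np.degrees(np.arctan2(n[1],n[0])),"c",c,"zmax",np.percentile(P[:,2],[2,98]))
print(arm.calibration("wrist"))
E
```

```text
pad scene [0.5464 0.1423 0.02  ] edges [0.0751 0.0783 0.0719 0.076 ] ang [ 165.6   74.3  -16.2 -103.4]
pad top [0.5466 0.1401 0.02  ] edges [0.0738 0.0767 0.0747 0.0726] ang [-104.3  163.3   72.5  -17.4]
blk top [ 0.476  -0.0827  0.05  ] edges [0.0404 0.0416 0.0391 0.0377] ang [-107.7  158.7   66.7  -19.5]
blk scene [ 0.4768 -0.0829  0.05  ] edges [0.0366 0.0375 0.0363 0.0373] ang [ 159.3   73.1  -21.  -106.4]
scene block top 238 [ 0.4786 -0.0776  0.0496]
top block top 440 [ 0.4757 -0.0825  0.0497]
plate n [-0.82045455  0.23038463  0.52323729] tilt 1.0201509828487512 yaw 164.31519409408355 c [0.4286438  0.17169282 0.13205655] zmax [0.05597414 0.19562646]
{'fovy': 65.59439585923364, 'cx': 251.4999769294509, 'cy': 188.59319180029738, 'D': array([0.00185133, 0.        , 0.        , 0.        , 0.        ]), 'T_tool_cam': array([[ 5.53800295e-04, -9.56265026e-01, -2.92501099e-01,
         7.41772828e-02],
       [ 9.99999730e-01,  3.88443610e-04,  6.23399732e-04,
        -7.68614089e-04],
       [-4.82515178e-04, -2.92501366e-01,  9.56264983e-01,
        -1.43313102e-01],
       [ 0.00000000e+00,  0.00000000e+00,  0.00000000e+00,
         1.00000000e+00]])}
```

```bash
cat >> h.py <<'E'
PAD=np.array([.5465,.141,.02]); YAW=np.radians(164.2)
BLK=np.array([.4763,-.0828,0]); BYAW=np.radians(160.3)
def tool(yaw,b):
    "x away from hinge (hinge dir = yaw), body leaning away from hinge by b"
    h=np.array([np.cos(yaw),np.sin(yaw),0]); Z=np.array([0,0,1.])
    z=-Z*np.cos(b)+h*np.sin(b); x=-h*np.cos(b)-Z*np.sin(b)
    return np.c_[x,np.cross(z,x),z],h
def q(R): return Ro.from_matrix(R).as_quat()
def tcp(g,R): return np.asarray(g)+.019*R[:,2]
TB=np.radians(18)
E
python3 - <<'E'
from h import *
R,h=tool(BYAW,TB); Rp,hp=tool(YAW,TB)
for l,g,r in [("pre",BLK+[0,0,.2],R),("grasp",BLK+[0,0,.034],R),("lift",BLK+[0,0,.19],R),("via",PAD-hp*.05+[0,0,.16],Rp),("place",PAD+[0,0,.034],Rp)]:
    j=arm.inverse_kinematics(tcp(g,r),q(r)); print(l,None if j is None else np.round(j,2))
p=arm.state()["position"]
arm.move_linear([p[0],p[1],.40],velocity=.25)
arm.movep(tcp(BLK+[0,0,.22],R),q(R))
arm.command_gripper(.075,40)
pic,W=snap("wrist"); np.save("T.npy",pose()); cv2.imwrite("pics/w1.png",pic[...,::-1])
s=arm.state(); print(s["clock"],s["position"],np.round(s["joints"],2))
for r in arm.recognise("wrist","block_mid"):
    c=np.round(r["location"]).astype(int); print(r["conf"],c,np.round(W[c[1],c[0]],3))
E
```

```text
pre [-0.72  0.7   1.27  1.8  -0.59  1.49 -1.18]
grasp [-0.6   0.88  1.06  1.91 -0.78  1.23 -1.07]
lift [-0.72  0.71  1.27  1.81 -0.61  1.48 -1.17]
via [-0.7   0.67  0.77  1.52 -0.53  1.46 -1.67]
place [-0.71  0.74  0.68  1.72 -0.6   1.21 -1.62]
4.35 [ 0.47085098 -0.08062034  0.20191673] [-0.73  0.66  1.27  1.78 -0.56  1.51 -1.21]
0.91 [340 213] [ 0.336 -0.142  0.048]
0.82 [165  39] [ 0.566 -0.042  0.051]
0.77 [247 189] [ 0.406 -0.053  0.05 ]
0.71 [289   8] [ 0.553 -0.141  0.051]
0.61 [251 111] [ 0.487 -0.086  0.05 ]
```

View pics/w1.png

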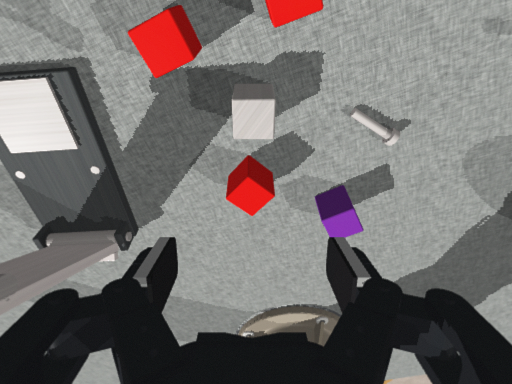

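Picture: the steel block's top face spans (233..274, 97..138), aligned with the tool; the red cube in front of it is at (250,185). The pad shows at left, clear of the path.

Run:
```python
from h import *
T=np.load("T.npy")
P=ray("wrist",[(234,97),(274,97),(273,138),(233,138)],.05,T); e=np.roll(P,-1,0)-P
print(P.mean(0),np.linalg.norm(e,axis=1),np.degrees(np.arctan2(e[:,1],e[:,0])))
b=np.r_[(P.mean(0)[:2]+BLK[:2])/2,0]
if np.linalg.norm(P.mean(0)[:2]-BLK[:2])>.008: raise SystemExit("mismatch")
R,h=tool(BYAW,TB)
arm.move_linear(tcp(b+[0,0,.10],R),velocity=.2)
arm.move_linear(tcp(b+[0,0,.034],R),velocity=.08)
print("pre",np.round(arm.state()["contact_force"],1))
arm.command_gripper(.03,60); s=arm.state(); print(s["opening"],s["grip_force"],np.round(s["contact_force"],1))
arm.move_linear(tcp(b+[0,0,.05],R),velocity=.08)
s=arm.state(); print(s["clock"],s["opening"],s["grip_force"],np.round(s["contact_force"],1)); np.save("b.npy",b)
```

```text
[ 0.4791469  -0.08626731  0.05      ] [0.03575329 0.03996626 0.03883054 0.04003041] [-109.62884536  161.45047421   70.37661586  -22.95768417]
pre [-0.2 -0.4 -0.1]
0.03937578461777084 61.553324460983276 [0.6 0.2 3. ]
6.8833 0.038986307252790904 61.04361891746521 [-0.  -0.4 -5.2]
```

Run:
```python
from h import *
b=np.load("b.npy"); R,h=tool(BYAW,TB); Rp,hp=tool(YAW,TB)
arm.move_linear(tcp(b+[0,0,.17],R),velocity=.2)
arm.movep(tcp(PAD-hp*.05+[0,0,.14],Rp),q(Rp))
arm.move_linear(tcp(PAD+[0,0,.065],Rp),velocity=.12)
s=arm.state(); print(s["clock"],s["opening"],np.round(s["contact_force"],1))
pic,W=snap("scene"); a=cv2.resize(pic[120:300,230:400],None,fx=3,fy=3)
T=pose(); w,_=snap("wrist"); np.save("T2.npy",T); 
w2=np.zeros((540,720,3),np.uint8); w2=cv2.resize(w,(720,540))
cv2.imwrite("pics/p2.png",a[...,::-1]); cv2.imwrite("pics/w2.png",w[...,::-1])
```

```text
9.4917 0.039815217636805005 [ 0.2 -0.5 -5.8]
```

View pics/p2.png

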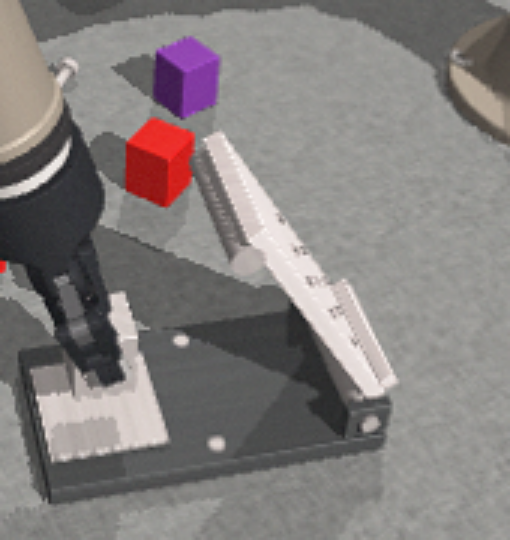

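View pics/w2.png

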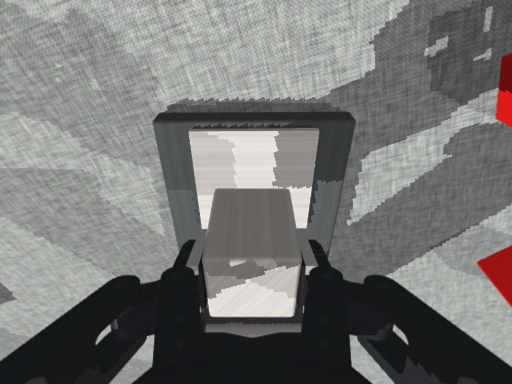

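Wrist picture: the block is held straight. Its lower outer edge is at row 189 (cols 215–293), and the pad's outer edge is at row 128 (cols 189–319). I'll compare the two before lowering.

Run:
```python
from h import *
T=np.load("T2.npy"); Rp,hp=tool(YAW,TB); yv=np.array([-hp[1],hp[0],0])
B=ray("wrist",[(215,189),(293,189)],.051,T); Pd=ray("wrist",[(189,128),(319,128)],.02,T)
print("widths",np.linalg.norm(B[1]-B[0]),np.linalg.norm(Pd[1]-Pd[0]))
bc=B.mean(0)+hp*.02; pc=Pd.mean(0)+hp*.038
d=np.r_[(pc-bc)[:2],0]; print("blk",bc,"pad",pc,"along h",d@hp,"along y",d@yv)
if np.linalg.norm(d)>.012: raise SystemExit
tgt=PAD+d
arm.move_linear(tcp(tgt+[0,0,.040],Rp),velocity=.06)
z=.040
while z>.029:
    z-=.0015; arm.move_linear(tcp(tgt+[0,0,z],Rp),velocity=.02)
    f=arm.state()["contact_force"]
    if f[2]>-2: break
print("z",z,np.round(f,1),arm.state()["clock"])
arm.command_gripper(.06)
arm.move_linear(tcp(tgt-hp*.04+[0,0,.14],Rp),velocity=.12)
pic,_=snap("wrist"); np.save("T3.npy",pose()); cv2.imwrite("pics/w3.png",pic[...,::-1]); print(arm.state()["clock"])
```

```text
widths 0.041625480766896227 0.07514693276325202
blk [0.54520914 0.13905075 0.051     ] pad [0.54843276 0.13806492 0.02      ] along h -0.00337024587543809 along y 7.084790769185871e-05
z 0.033999999999999996 [-0.1 -0.7 -0.8] 11.1583
12.6333
```

View pics/w3.png

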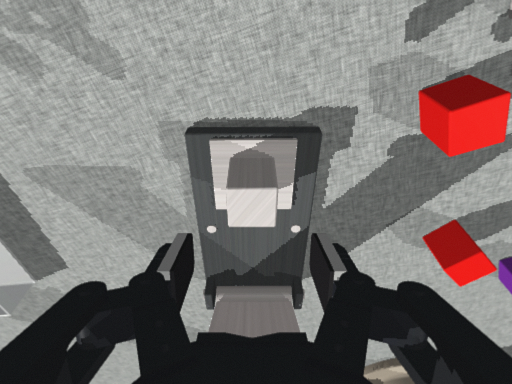

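Picture: the block stands upright, alone and centred on the pad (top face at (252,207)). The plate is still steep. Next I'll plan the push along the press arc.

```bash
cat >> h.py <<'E'
PADC=np.array([.5475,.1395,.02])
def press(th,off=0.,along=.160):
    _,h=tool(YAW,0); H=PADC+h*.1625+[0,0,.01]
    return H-h*(along*np.cos(th)-(.018+off)*np.sin(th))+np.array([0,0,along*np.sin(th)+(.018+off)*np.cos(th)])
E
python3 - <<'E'
from h import *
for b in [-.8,-.65,-.5,-.35,-.2,0]:
  for flip in (0,1):
    R,_=tool(YAW,b)
    if flip: R=R@np.diag([-1,-1,1])
    o=[]
    for p in [press(1.02,.06)+[0,0,.12],press(1.02,.04),press(1.02),press(.65),press(.29)]:
        j=arm.inverse_kinematics(p,q(R)); o.append(None if j is None else np.round(j,2).tolist())
    print(b,flip,[x is not None for x in o],o[1],o[-1])
print(press(1.02),press(.29))
E
```

```text
-0.8 0 [True, True, True, True, True] [-2.34, -0.3, 1.17, 2.45, 1.25, 1.18, 2.5] [-1.45, 0.45, 0.85, 2.4, 1.69, 0.33, 2.09]
-0.8 1 [True, True, True, True, True] [-0.46, -0.04, -0.56, 2.42, 1.1, 0.86, -0.53] [-0.76, 0.3, 0.04, 2.39, 1.64, 0.64, -0.91]
-0.65 0 [True, True, True, True, True] [-2.03, -0.24, 1.0, 2.38, 1.05, 1.01, 2.76] [-1.65, 0.72, 1.31, 2.34, -1.18, 0.23, -1.32]
-0.65 1 [True, True, True, True, True] [-2.17, -0.33, 1.08, 2.38, 1.1, 1.1, -0.42] [-1.4, 0.39, 0.88, 2.33, 1.01, 0.23, -0.28]
-0.5 0 [True, True, True, True, True] [0.5, -0.13, -1.21, 2.26, 0.47, 0.7, -2.9] [-1.57, 0.69, 1.33, 2.25, -0.96, 0.42, -1.46]
-0.5 1 [True, True, True, True, True] [-1.99, -0.27, 1.05, 2.3, 0.88, 0.99, -0.16] [-1.26, 0.34, 0.82, 2.25, 0.35, 0.31, 0.46]
-0.35 0 [True, True, True, True, True] [-0.54, -0.04, -0.16, 2.2, 0.39, 0.82, -2.78] [-1.47, 0.7, 1.32, 2.16, -0.89, 0.63, -1.47]
-0.35 1 [True, True, True, True, True] [-1.67, -0.13, 0.92, 2.22, 0.53, 0.88, 0.23] [-1.03, 0.31, 0.63, 2.16, 0.1, 0.47, 0.76]
-0.2 0 [True, True, True, True, True] [-1.86, -0.08, 1.23, 2.15, 0.3, 0.92, -2.64] [-1.35, 0.71, 1.29, 2.07, -0.85, 0.83, -1.47]
-0.2 1 [True, True, True, True, True] [-1.42, -0.02, 0.82, 2.14, 0.22, 0.9, 0.57] [-0.87, 0.34, 0.54, 2.06, -0.09, 0.63, 0.99]
0 0 [True, True, True, True, True] [-1.45, 0.15, 1.06, 2.04, -0.16, 1.04, -2.16] [-1.19, 0.75, 1.22, 1.93, -0.82, 1.08, -1.45]
0 1 [True, True, True, True, True] [-1.12, 0.1, 0.68, 2.03, -0.07, 1.03, 0.89] [-0.7, 0.41, 0.45, 1.92, -0.23, 0.86, 1.16]
[0.45695587 0.16512141 0.17575787] [0.53371323 0.14340126 0.09300075]
```

Run:
```python
from h import *
R,_=tool(YAW,-.35); R=R@np.diag([-1,-1,1]); Q=q(R)
p=arm.state()["position"]; arm.move_linear([p[0],p[1],.38],velocity=.25)
arm.command_gripper(0.0,40)
arm.movep(press(1.02,.06)+[0,0,.16],Q)
arm.move_linear(press(1.02,.06),velocity=.2)
arm.move_linear(press(1.02,.025),velocity=.08)
print(arm.state()["clock"],np.round(arm.state()["contact_force"],1))
for off in np.arange(.022,-.001,-.003):   # touch
    arm.move_linear(press(1.02,off),velocity=.03); f=arm.state()["contact_force"]
    if np.linalg.norm(f)>2.5: break
print("touch off",off,np.round(f,1))
for th in np.arange(1.0,.42,-.04):
    arm.move_linear(press(th,max(0,off*(th-.35)/.67)),velocity=.06); s=arm.state(); f=s["contact_force"]; print(round(th,2),np.round(f,1))
    if np.linalg.norm(f)>30: break
pic,W=snap("scene"); a=cv2.resize(pic[120:300,230:400],None,fx=3,fy=3); cv2.imwrite("pics/p4.png",a[...,::-1]); print(s["clock"])
```

```text
17.4333 [ 0.5 -0.3  0.2]
touch off 0.0010000000000000044 [-0.8  0.8  0.1]
1.0 [-0.8 -0.2  1.1]
0.96 [0.  1.3 0.6]
0.92 [ 0.1 -0.5  0.3]
0.88 [ 0.8 -0.6  0.7]
0.84 [-0.8 -0.8 -0.2]
0.8 [-0.4  0.8 -0.5]
0.76 [ 0.5 -0.8 -0. ]
0.72 [0.1 0.6 0. ]
0.68 [-0.3  0.3 -1. ]
0.64 [-0.1  0.1 -0.4]
0.6 [ 0.  -0.4 -0.2]
0.56 [ 0.3 -0.9  0.1]
0.52 [-0.1  0.7  0. ]
0.48 [ 0.2 -0.5 -0.6]
0.44 [-0.3 -0.6 -0.4]
23.3
```

View pics/p4.png

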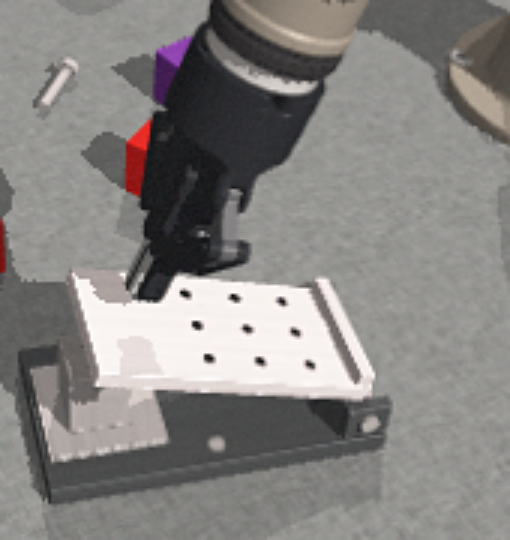

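Picture: the plate is already down, with its free end over the block. The fingertips hover above it near crop (150,290). I'll press gently to seat it, retreat, then measure the tilt and block.

Run:
```python
from h import *
for th in np.arange(.42,.25,-.01):
    arm.move_linear(press(th),velocity=.04); f=arm.state()["contact_force"]
    if np.linalg.norm(f)>6: break
print(th,np.round(f,1))
arm.hold(.3); print(np.round(arm.state()["contact_force"],1))
arm.move_linear(press(.3,.05),velocity=.06); arm.move_linear(press(.3,.05)+[-.05,0,.22],velocity=.2)
q0=np.array(arm.state()["joints"]); q0[0]+= -.9; arm.move_j(q0)
arm.hold(1)
pic,W=snap("scene"); a=cv2.resize(pic[170:300,220:370],None,fx=4,fy=4); cv2.imwrite("pics/p5.png",a[...,::-1])
pt,Wt=snap("top")
for n,Wn,(lo,hi) in [("top",Wt,(.02,.14)),("scene",W,(.02,.14))]:
    _,h=tool(YAW,0); y=np.array([-h[1],h[0],0]); d=Wn-PADC; xx=d@h; yy=d@y
    m=(xx>lo)&(xx<hi)&(abs(yy)<.035)&(Wn[...,2]>.04)&(Wn[...,2]<.15)
    k=np.polyfit(xx[m],Wn[...,2][m],1); print(n,m.sum(),"tilt",-np.arctan(k[0]),"resid",np.std(Wn[...,2][m]-np.polyval(k,xx[m])))
print(arm.state()["clock"],arm.state()["position"])
```

```text
0.28999999999999987 [-15.4  -0.4  26. ]
[-14.5  -0.6  26.3]
top 2464 tilt 0.29742169869021373 resid 0.0016531301462440694
scene 1555 tilt 0.29957618832936334 resid 0.0009099749141069259
32.3583 [0.17599291 0.45860721 0.36137843]
```

View pics/p5.png

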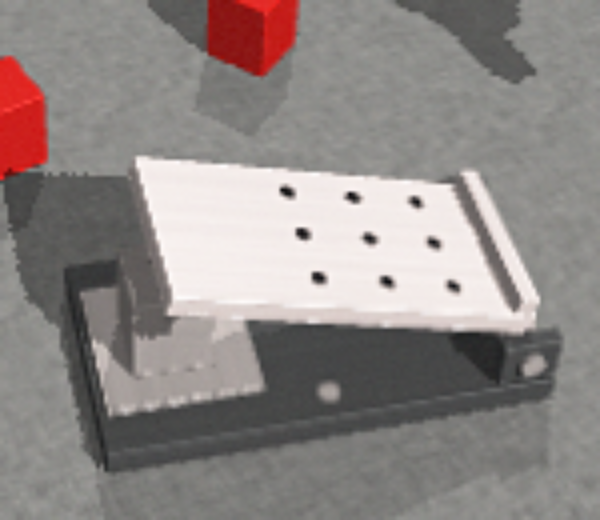

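Picture: the plate rests on the upright block at a tilt of about 0.30. The block's near bottom edge runs from about (135,375) to (212,365). I'll do a quick position check, then hand in.

Run:
```python
from h import *
A=lambda q:np.array(q)/4+[220,170]-.4
P=ray("scene",A([(135,375),(212,365)]),.02); C=ray("scene",A([(108,413),(262,388)]),.02)
_,h=tool(YAW,0); y=np.array([-h[1],h[0],0])
e=P.mean(0)-y*.02*np.sign((P.mean(0)-PADC)@y); d=e-(C.mean(0)-y*.038*np.sign((C.mean(0)-PADC)@y))
print("len",np.linalg.norm(P[1]-P[0]),np.linalg.norm(C[1]-C[0]),"off x,y",d@h,d@y)
if np.hypot(d@h,d@y)<.012: print(arm.close_job())
```

```text
len 0.03718341030400334 0.07377689211902196 off x,y -0.0018340646313833315 0.0008686084129886452
the job is handed in; nothing more can be done
None
```

The job is handed in: the middle block stands upright about 2 mm from the pad's centre, the plate rests on it by itself at about 0.30 rad, and the arm is clear; the clock read about 32 s.

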